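# Load the rind-marking spindle

## Robot

A 6-joint arm with a two-finger parallel gripper is mounted at the origin on the work surface. World frame = base frame: x ahead of the robot, y to its left, z up, the work surface at z = 0. Lengths are in m, angles in rad, forces in N, time in s.
With the tool pointing down it reaches from about 0.4 to 0.825 m from the base axis. Payload 7 kg.
Tool frame: the origin (TCP) lies between the finger pads; the fingertips stand 25 mm ahead of it and the grasp point (between the pads) lies 6 mm ahead of it (arm.tip_extent is the z of the fingertips in the tool frame, in m); z points along the fingers, x is the direction in which the jaws open and shut, and the axes are right-handed (so a half turn about z gives the same grasp; the last joint's range is limited). The gripper opens to 88 mm and grips with 3 to 60 N. Pads are 19 mm wide; open, the fingers measure 130 mm over their backs; the gripper's body (78 mm by 193 mm) begins 47 mm behind the grasp point.
Start: joints at [-0.837, 0.359, 0.012, 0, -1.224, -0.288], TCP at [0.291, -0.609, 0.252] pointing down, gripper open.
Joint ranges: [-3.07, 3.07], [-1.43, 2.12], [-1.02, 1.25], [-3.03, 1.67], [-3.05, -0], [-3.03, 3.03]. Speed limits (rad/s): [2.39, 2.39, 3.01, 3.14, 3.14, 3.14].

## Interface

Orientations are given as [roll, pitch, yaw] about the fixed x, y, z axes, in that order (R = Rz(yaw) Ry(pitch) Rx(roll)).
In Python, from station import monitor, grab_frame, job_done, arm gives the robot as it stands.
- The arm moves only by the shell command python3 -m jog 'ROWS' [FORCE]. ROWS is JSON, a list that holds one entry, the list of rows, each a list of 7 numbers: the shift along the world's x, y, z in m, then the turn, a rotation vector about the world's x, y, z in rad, then the opening, from 0 (shut) to 1 (fully open). In form: [[[dx, dy, dz, ax, ay, az, claw], ...]]. A call has 1 to 20 rows; each row shifts and turns the commanded pose from where the row before left it; what a row does not reach is not made up. A row lasts 1/8 s, in which the tool goes at most 62.5 mm and 10.7 degrees, less where a joint would pass 70% of its speed; a pose out of reach is approached as far as the arm can. A call is refused whole if a number of a shift passes 0.0625 or a number of a turn 0.188, either way. A call with a gripper value outside its range is refused whole. The fingers move at their own pace and stop on an object; FORCE is the grip in N (left out, the last holds). Time passes only in rows, so rows that do not move let the fingers close. It gives the time, the measured TCP pose, the force and the opening at its end, in the units of the state.
- monitor.get_state(): the state, without advancing time (a new reading comes with each control period).
- grab_frame(name): name is "scene" or "top"; returns a dict with "pixels" (420x560x3 uint8, red, green, blue), "K" (3x3 intrinsics, pixels), "view" (4x4, takes a point from world to camera coordinates). Camera axes: x right, y down, z forward; pixel columns grow to the right and rows downward; lengths in m; the calibration is good to about 2 mm. A picture is of the moment at which its call begins. There is no depth.
- job_done(): hands the job in, once; it reports no verdict.
The state is a dict: "t": time; "q": joint angles; "qd": joint speeds; "joint_efforts": joint torques, N m; "eef_pos": TCP position; "ee_rot": TCP orientation; "force": force on the tool from outside, world axes, zero at the start; "moment": the same for the moment, N m; "width": finger opening in m.
Only numpy, scipy, OpenCV 4.12 (cv2) and the standard library are available. Lean on these libraries where they do the work, as an engineer would, in place of code of your own. Each camera call takes 0.05 s, during which the arm holds its last target.

## Task

Set up the cheese rind-marking machine: thread the long grooved roller onto the horizontal spindle first, then the short plain roller after it, and push the sliding end bearing along its bed until it is fully home, so that its cap covers the spindle's end and keeps both rollers against the drive block. Leave the cheese wheel, the jar and the crock where they stand.

Things in the scene. Friction and masses are not known exactly. Their poses are not given: they have to be found in the camera images.
- machine: Fixed machine: grey drive block (85 x 75 mm, 126 mm high) with a level steel spindle over a low bed. Origin: on the table under the spindle's root (face of the shoulder boss, 6 mm off the block); z up; spindle points along -y: 12 mm thick, 100 mm long, axis 100 mm above the table, last 10 mm tapered to 6 mm. Bed 90 mm wide, to y = -330 mm, 24 mm high (36 mm at its outer end stop).
- rod_tip (a point): Centre of the free end of the spindle, 100 mm out from the root along the machine's -y and 100 mm above the table; axes as the machine's.
- tail (a joint): Travel (m) of the sliding end bearing towards the drive block: 0 = farthest out (rim of its cap 235 mm from the spindle's root), 0.156 = fully home at its stop (rim 79 mm from the root, 21 mm over the spindle). Friction about 2.5 N; stays where left. The rollers fill 74 mm, so 5 mm of play remains; on its way it pushes along threaded rollers that are not fully in.
- push_face (a point): Centre of the flat outer face of the end bearing's aluminium upright, 100 mm above the table; axes as the machine's. The upright is 56 mm wide, 14 mm thick, from 32 to 126 mm above the table; on its inner side it carries the cap, a cup 36 mm across open towards the spindle, its rim 40 mm from this face. Push this face along the machine's +y to close it.
- ribbed_center (a point): Centre of the long roller: pale wood, 56 mm in diameter, 44 mm long, two grooves (5 mm wide, 4.5 mm deep) round it 11.5 mm either side of the middle; a 20 mm bore right through along its own y (either end may go first). It lies with its bore level on two bars of a low wooden cradle, centre about 59 mm above the table.
- plain_center (a point): Centre of the short roller: pale wood, smooth, 48 mm in diameter, 30 mm long, a 20 mm bore right through along its own y (either end may go first). It lies with its bore level on two bars of a second, like cradle, centre about 54 mm above the table.
- cradle_a: Fixed wooden cradle under the long roller. Origin: centre of its underside; bars along its y. 44 mm wide in x, 90 mm long in y; base 10 mm high, bars and ends up to 35 mm, the bars' outer sides only 21 mm from the middle, so both sides of the roller are free.
- cradle_b: Fixed wooden cradle under the short roller, same shape as the other.
- cheese: Loose wheel of cheese, 162 mm across, 62 mm high; origin at the centre of its underside. To be left alone.
- jar: Loose closed glass jar with yellow lid, 60 mm across, 95 mm high; origin at the centre of its underside. To be left alone.
- crock: Loose terracotta crock, 110 mm across, 118 mm high; origin at the centre of its underside. To be left alone.

How it is judged:
On the way, in this order (a step that is already met when the one before it is completed fails the run):
1. the long grooved roller is threaded on the spindle (x of ribbed_center in the frame of machine between -0.008 and 0.008 m and z of ribbed_center in the frame of machine between 0.09 and 0.108 m and y of ribbed_center in the frame of machine between -0.08 and 0 m and angle between the y axis of ribbed_center and the y axis of machine, either way round below 0.35 rad), for 0.2 s.
2. the short plain roller is threaded after it, the long one still on (all of step 1 and x of plain_center in the frame of machine between -0.008 and 0.008 m and z of plain_center in the frame of machine between 0.09 and 0.108 m and y of plain_center in the frame of machine between -0.095 and 0 m and angle between the y axis of plain_center and the y axis of machine, either way round below 0.35 rad), for 0.2 s.
3. the end bearing is pushed home (value of joint tail above 0.151 m), for 0.2 s.
At the end, for the whole second after the job is handed in: Both rollers at rest on the spindle: the long one's centre 15-32 mm from the root, the short one's 52-69 mm; each within 8 mm sideways, 10 mm below to 8 mm above the axis, bore within 0.35 rad of it. End bearing within 5 mm of its home stop (tail above 0.151) (x of ribbed_center in the frame of machine between -0.008 and 0.008 m and z of ribbed_center in the frame of machine between 0.09 and 0.108 m and y of ribbed_center in the frame of machine between -0.032 and -0.015 m and angle between the y axis of each of ribbed_center, plain_center and the y axis of machine, either way round below 0.35 rad and x of plain_center in the frame of machine between -0.008 and 0.008 m and z of plain_center in the frame of machine between 0.09 and 0.108 m and y of plain_center in the frame of machine between -0.069 and -0.052 m and value of joint tail above 0.151 m and linear speed of each of ribbed, plain below 0.03 m/s); the robot touches nothing.
It fails at once if the cheese wheel is moved by more than 30 mm or tipped (distance of cheese from where it was at the start of the episode above 0.03 m or angle between cheese's own z axis and vertical above 0.4 rad).
It fails at once if the jar is moved by more than 30 mm or tipped (distance of jar from where it was at the start of the episode above 0.03 m or angle between jar's own z axis and vertical above 0.4 rad).
It fails at once if the crock is moved by more than 30 mm or tipped (distance of crock from where it was at the start of the episode above 0.03 m or angle between crock's own z axis and vertical above 0.4 rad).
It also fails if it takes over 61 s, if anything falls off the work surface, if the arm or the gripper's body presses on something with over 40 N, if the wrist force passes 120 N, or if a joint passes its speed limit or range.

## Working session

There is one attempt and no reset: what is moved stays moved. The work goes in short steps, Python scripts to look and compute and a shell command to move; the robot and the scene stay as the last step left them, time stands still between calls to the robot, and variables do not carry over. Pictures are saved under pics/ and viewed, and the job is handed in when it is done.

```bash
mkdir -p pics; ls
python3 - <<'E'
from station import monitor, grab_frame
import cv2
s=monitor.get_state(); print(s)
for n in("scene","top"):
    f=grab_frame(n); cv2.imwrite(f"pics/{n}0.png",f["pixels"][:,:,::-1]); print(n,f["K"],f["view"])
E
```

```text
pics
{'t': 0.0, 'q': array([-8.36874841e-01,  3.59411343e-01,  1.10466585e-02, -3.69323217e-04,
       -1.22409719e+00, -2.88100758e-01]), 'qd': array([-9.98054792e-04, -5.93761556e-04,  8.66995295e-04,  6.62651010e-05,
       -9.25257821e-04,  8.49721466e-04]), 'joint_efforts': array([ 4.12677355e-04, -5.82720888e+01,  2.93054116e+01,  6.99736789e+00,
        6.74028648e-03, -1.71280631e-04]), 'eef_pos': array([ 0.2908452 , -0.60861988,  0.25059807]), 'ee_rot': array([-3.14145224e+00, -1.69555484e-03,  2.01649115e+00]), 'force': array([-0.32485189, -0.25553185,  0.24120161]), 'moment': array([-0.00443961, -0.03748015,  0.00136754]), 'width': 0.08783004833430427}
scene [[433.08942226   0.         276.84053311]
 [  0.         433.08942226 208.69377983]
 [  0.           0.           1.        ]] [[-0.52328803  0.85213488 -0.00598245  0.28497767]
 [ 0.57946158  0.35067692 -0.73569693 -0.27084176]
 [-0.62481511 -0.388448   -0.67728446  1.58288728]
 [ 0.          0.          0.          1.        ]]
top [[427.85569151   0.         279.64899661]
 [  0.         427.85569151 205.327845  ]
 [  0.           0.           1.        ]] [[-0.02154767 -0.99961985  0.01720048 -0.00328913]
 [-0.99279788  0.0193663  -0.11822568  0.57675673]
 [ 0.11784763 -0.01962409 -0.99283777  0.99220797]
 [ 0.          0.          0.          1.        ]]
```

View pics/scene0.png

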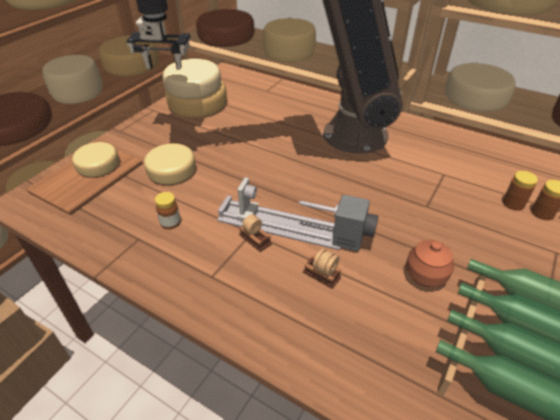

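View pics/top0.png

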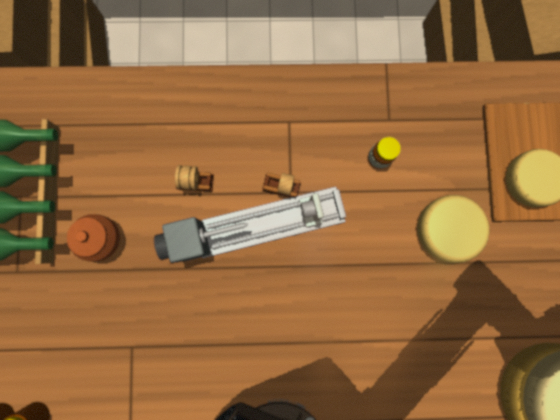

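Run:
```python
import cv2
a=cv2.imread("pics/top0.png")[150:275,145:355]; cv2.imwrite("pics/topz.png",cv2.resize(a,None,fx=3.8,fy=3.8,interpolation=cv2.INTER_CUBIC))
a=cv2.imread("pics/scene0.png")[165:295,205:390]; cv2.imwrite("pics/scz.png",cv2.resize(a,None,fx=4.3,fy=4.3,interpolation=cv2.INTER_CUBIC))
```

```text
(no output)
```

View pics/topz.png

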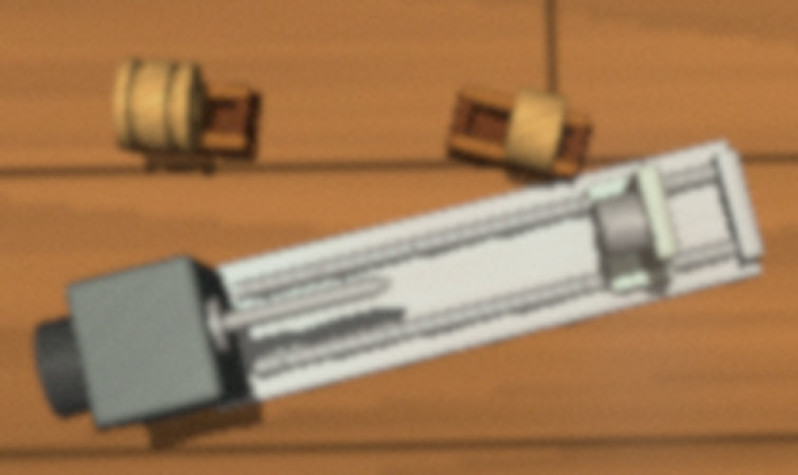

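View pics/scz.png

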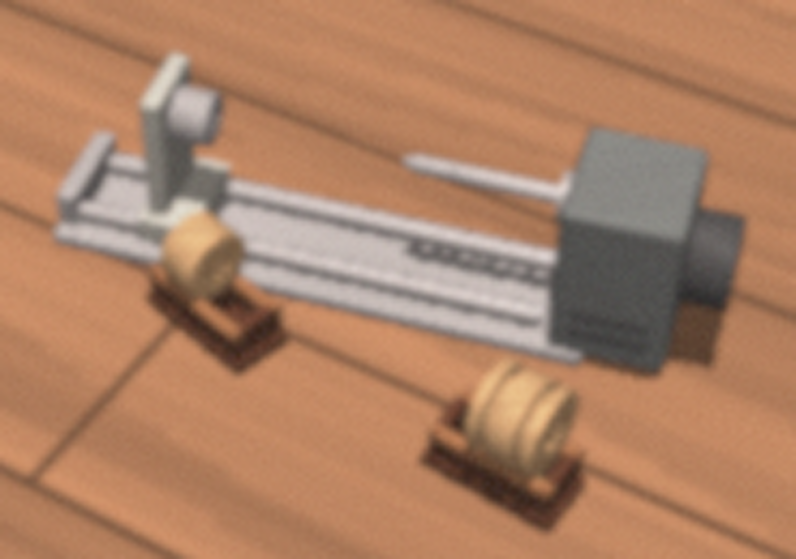

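```bash
cat > h.py <<'E'
import numpy as np, cv2
def ray(f,u,v):
    R=f["view"][:3,:3];t=f["view"][:3,3]
    d=R.T@np.linalg.inv(f["K"])@np.array([u,v,1.]); return -R.T@t,d
def onz(f,u,v,z):
    c,d=ray(f,u,v); return c+d*(z-c[2])/d[2]
def proj(f,p):
    q=f["K"]@(f["view"][:3,:3]@np.asarray(p)+f["view"][:3,3]); return q[:2]/q[2]
def tri(f,a,g,b):
    A=[]
    for F,(u,v) in((f,a),(g,b)):
        P=F["K"]@F["view"][:3]; A+=[u*P[2]-P[0],v*P[2]-P[1]]
    x=np.linalg.svd(np.array(A))[2][-1]; return x[:3]/x[3]
E
python3 - <<'E'
from h import *
from station import grab_frame
s,t=grab_frame("scene"),grab_frame("top")
T=lambda u,v:(145+u/3.8,150+v/3.8); S=lambda u,v:(205+u/4.3,165+v/4.3)
B=[onz(t,*T(*p),.126) for p in((67,287),(185,255),(222,395),(98,427))]
print("block",np.round(B,4)); 
print("sizes",[round(float(np.linalg.norm(B[i]-B[(i+1)%4])),4) for i in range(4)])
tip=onz(t,*T(385,285),.1);root=onz(t,*T(228,322),.1);print("tip,root",tip,root,np.linalg.norm(tip-root))
d=root-tip;print("yaw of +y",np.degrees(np.arctan2(d[1],d[0]))-90)
print("tip tri",tri(s,S(406,161),t,T(387,284)))
e=[onz(t,*T(*p),.036) for p in((727,140),(762,258))];print("bed end",e)
e=[onz(t,*T(*p),.126) for p in((648,165),(672,255))];print("upright outer/any",e)
for n,f,(x0,x1,y0,y1) in(("scene",s,(205,390,165,295)),("top",t,(145,355,150,275))):
    hsv=cv2.cvtColor(f["pixels"],cv2.COLOR_RGB2HSV)
    for nm,u,v in (("rib",155,105),("pl",535,130)) if n=="top" else (("rib",520,415),("pl",205,255)):
        c=(T if n=="top" else S)(u,v); print(n,nm,c,hsv[int(c[1]),int(c[0])])
    m=cv2.inRange(hsv,(14,60,120),(28,165,255)); m[:y0]=0;m[y1:]=0;m[:,:x0]=0;m[:,x1:]=0
    k,l,st,ce=cv2.connectedComponentsWithStats(m)
    for i in range(1,k):
        if st[i,4]>30: print(n,st[i],ce[i],cv2.minAreaRect(np.argwhere(l==i)[:,::-1].astype(np.float32)))
    cv2.imwrite(f"pics/m_{n}.png",cv2.resize(m[y0:y1,x0:x1],None,fx=3,fy=3))
E
```

```text
block [[0.5267 0.2405 0.126 ]
 [0.5436 0.1736 0.126 ]
 [0.4638 0.1526 0.126 ]
 [0.4473 0.2222 0.126 ]]
sizes [0.0689, 0.0826, 0.0715, 0.0814]
tip,root [0.52606208 0.06142042 0.1       ] [0.50627828 0.1532556  0.1       ] 0.09394200110554639
yaw of +y 12.157280435962491
tip tri [0.52662698 0.06056024 0.09835433]
bed end [array([ 0.61860079, -0.15278762,  0.036     ]), array([ 0.54300705, -0.17207661,  0.036     ])]
upright outer/any [array([ 0.59043757, -0.09257713,  0.126     ]), array([ 0.53803669, -0.10472095,  0.126     ])]
scene rib (325.93023255813955, 261.51162790697674) [ 16 108 229]
scene pl (252.67441860465118, 224.30232558139534) [ 14 111 165]
scene [243 214  18  20 248] [251.18145161 223.23790323] ((251.2500457763672, 223.2500457763672), (17.677669525146484, 16.970561981201172), 45.0)
scene [313 249  26  25 422] [325.13981043 260.78436019] ((325.60003662109375, 260.8000183105469), (22.360679626464844, 21.466251373291016), 26.56505012512207)
top rib (185.78947368421052, 177.6315789473684) [ 19 140 219]
top pl (285.7894736842105, 184.21052631578948) [ 17 142 213]
top [  145   150   210   125 16727] [251.01919053 206.13080648] ((249.49996948242188, 211.99996948242188), (208.99996948242188, 123.99998474121094), -0.0)
```

```bash
python3 -c "
import cv2,numpy as np
a=cv2.imread('pics/m_scene.png');b=cv2.imread('pics/m_top.png')
w=max(a.shape[1],b.shape[1]);p=lambda i:cv2.copyMakeBorder(i,0,5,0,w-i.shape[1],0,value=(0,0,255))
c=np.vstack([p(a),p(b)]);cv2.imwrite('pics/m.png',cv2.resize(c,None,fx=.75,fy=.75))"
```

```text
(no output)
```

View pics/m.png

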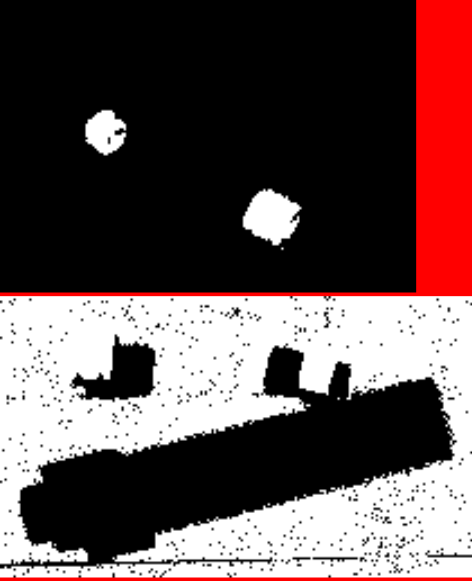

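Run:
```python
from h import *
from station import grab_frame
s,t=grab_frame("scene"),grab_frame("top")
im=t["pixels"].astype(int);hsv=cv2.cvtColor(t["pixels"],cv2.COLOR_RGB2HSV)
print("table",hsv[160,230],"cradle",hsv[180,207])
# rollers
m=((hsv[...,2]>165)&(hsv[...,1]<165)&(hsv[...,1]>80)&(hsv[...,0]>13)).astype(np.uint8)*255
m[:150]=0;m[205:]=0;m[:,:145]=0;m[:,310:]=0
m=cv2.morphologyEx(m,cv2.MORPH_OPEN,np.ones((2,2)))
k,l,st,ce=cv2.connectedComponentsWithStats(m)
for i in range(1,k):
    if st[i,4]>60:
        r=cv2.minAreaRect(np.argwhere(l==i)[:,::-1].astype(np.float32));print(st[i],ce[i],r)
        print(np.round([onz(t,*p,.075)[:2] for p in cv2.boxPoints(r)],4))
# grey machine
g=((hsv[...,1]<60)&(hsv[...,2]>50)).astype(np.uint8)*255
g[:180]=0;g[272:]=0;g[:,:150]=0;g[:,355:]=0
k,l,st,ce=cv2.connectedComponentsWithStats(g);i=1+np.argmax(st[1:,4])
gm=(l==i).astype(np.uint8)*255
# bed edges for columns 215..335
top=[];bot=[]
for u in range(215,290):
    v=np.where(gm[:,u])[0]; top.append((u,v.min()-.5)); bot.append((u,v.max()+.5))
for nm,e in(("top",top),("bot",bot)):
    vx,vy,x,y=cv2.fitLine(np.array(e,np.float32),cv2.DIST_HUBER,0,.01,.01).ravel()
    P=[onz(t,x+a*vx/vx,y+a*vy/vx,.024) for a in(-35,35)]
    d=P[0]-P[1];print(nm,np.round(P,4),"yaw",np.degrees(np.arctan2(d[1],d[0]))-90)
big=np.zeros((500,840,3),np.uint8)
M=np.vstack([m[150:275,145:355],gm[150:275,145:355]]);cv2.imwrite("pics/m2.png",cv2.resize(M,None,fx=2.4,fy=2.4))
```

```text
table [ 14 161 173] cradle [ 11 178 106]
[ 146  151  148   43 4518] [217.15958389 169.66533865] ((219.2595672607422, 171.293701171875), (41.88829040527344, 147.22296142578125), 88.99491119384766)
[[ 0.7035  0.2954]
 [ 0.7038 -0.0472]
 [ 0.6046 -0.0465]
 [ 0.605   0.2922]]
[293 154  18  37 510] [302.5372549  170.36666667] ((301.5, 172.0), (36.0, 17.0), 90.0)
[[ 0.6919 -0.0481]
 [ 0.6912 -0.0879]
 [ 0.6061 -0.0854]
 [ 0.6068 -0.046 ]]
[146 197 134   9 966] [211.04761905 201.28674948] ((212.5, 201.0), (8.0, 133.0), 90.0)
[[ 0.597   0.2921]
 [ 0.5911 -0.0132]
 [ 0.5725 -0.0128]
 [ 0.5785  0.2918]]
top [[ 0.5555  0.1361  0.024 ]
 [ 0.5948 -0.0337  0.024 ]] yaw 13.021888781672871
bot [[ 0.4638  0.1366  0.024 ]
 [ 0.5032 -0.0314  0.024 ]] yaw 13.197369872632592
```

View pics/m2.png

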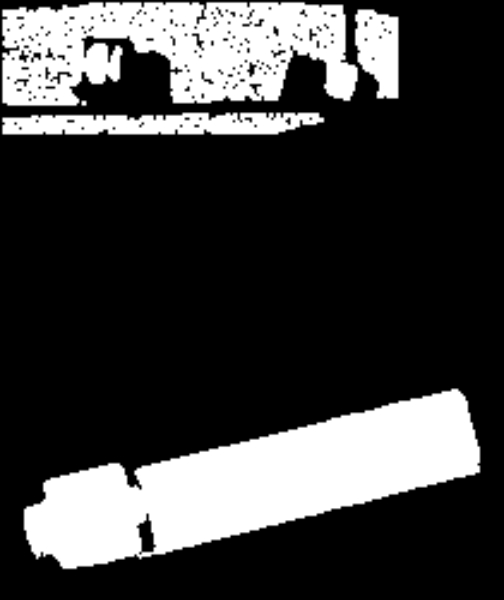

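Run:
```python
import cv2,numpy as np
t=cv2.imread("pics/top0.png");s=cv2.imread("pics/scene0.png")
def z(im,u,v,n=24):
    a=cv2.resize(im[v-n:v+n,u-n:u+n],None,fx=8,fy=8,interpolation=cv2.INTER_CUBIC)
    for i in range(0,2*n,8): cv2.line(a,(i*8,0),(i*8,6),(255,255,255),1);cv2.putText(a,str(u-n+i),(i*8,16),0,.35,(255,255,255),1);cv2.putText(a,str(v-n+i),(0,i*8+4),0,.35,(255,255,255),1)
    return a[:,:]
c=np.vstack([np.hstack([z(t,192,178),z(t,285,186)]),np.hstack([z(s,325,262),z(s,252,226)])])
cv2.imwrite("pics/z4.png",cv2.resize(c,None,fx=.78,fy=.78))
```

```text
(no output)
```

View pics/z4.png

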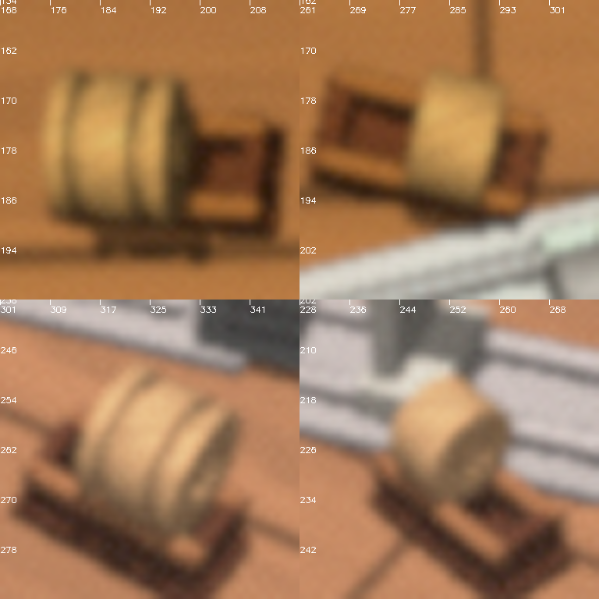

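Run:
```python
import cv2,numpy as np
t=cv2.imread("pics/top0.png")
def z(im,u,v,n=21,k=16):
    a=cv2.resize(im[v-n:v+n,u-n-4:u+n+4],None,fx=k,fy=k,interpolation=cv2.INTER_CUBIC)
    for i in range(0,2*n+8,5): cv2.line(a,(i*k+k//2,0),(i*k+k//2,6),(255,255,255),1);cv2.putText(a,str(u-n-4+i),(i*k,16),0,.4,(255,255,255),1);cv2.putText(a,str(v-n+i),(0,i*k+k//2+4),0,.4,(255,255,255),1)
    return a
cv2.imwrite("pics/za.png",z(t,195,178,20,14));cv2.imwrite("pics/zb.png",z(t,283,185,20,14))
```

```text
(no output)
```

View pics/za.png

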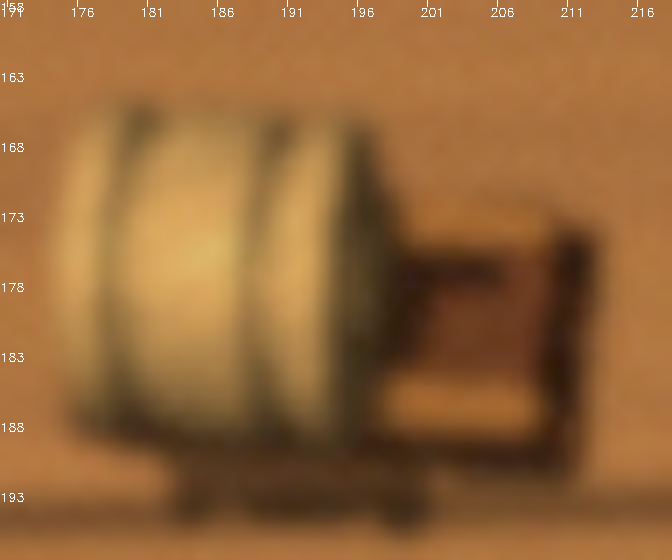

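View pics/zb.png

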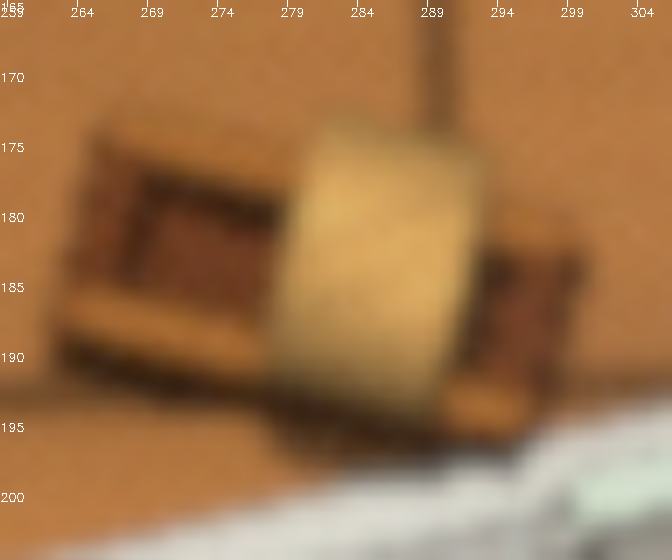

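Run:
```python
from h import *
from station import grab_frame
s,t=grab_frame("scene"),grab_frame("top")
A=lambda x,y:(171+(x-7)/14,158+(y-7)/14)
B=lambda x,y:(259+(x-7)/14,165+(y-7)/14)
def yaw(p,q):
    d=q-p; return np.degrees(np.arctan2(d[0],-d[1]))
for F,nm,segs in((B,"b",[((65,325),(515,425)),((108,122),(575,225)),((75,293),(275,345))]),(A,"a",[((410,195),(555,210)),((385,385),(540,395)),((385,432),(550,440))])):
    for p,q in segs: print(nm,yaw(onz(t,*F(*p),.035),onz(t,*F(*q),.035)))
print("cross a", [onz(t,*A(*p),.059+.028)for p in((115,260),(252,260))])
# roller axis from grooves/end chords: silhouettes at axis height
for nm,F,Z,segs in (("rib",A,.059,[((145,110),(115,425)),((285,118),(265,430))]),("pl",B,.054,[((315,128),(270,398)),((487,160),(440,415))])):
    for p,q in segs:
        P,Q=onz(t,*F(*p),Z),onz(t,*F(*q),Z);d=P-Q;print(nm,"yaw",np.degrees(np.arctan2(d[1],d[0])),(P+Q)/2,np.linalg.norm(d))
print("rib tri",tri(s,(325.1,260.8),t,A(205,270))); print("rib ridge",onz(t,*A(192,262),.087))
print("pl tri",tri(s,(251.2,223.8),t,B(380,270))); print("pl ridge",onz(t,*B(382,258),.078))
print("cam nadir",proj(t,[-(t["view"][:3,:3].T@t["view"][:3,3])[0]*-1,(-(t["view"][:3,:3].T@t["view"][:3,3]))[1],0]), -(t["view"][:3,:3].T@t["view"][:3,3]))
```

```text
b -13.752194294225836
b -13.677922516525514
b -15.82298330393661
a -7.048195187782151
a -4.815251283032058
a -3.892456614516231
cross a [array([0.64208486, 0.21500209, 0.087     ]), array([0.64167726, 0.19273338, 0.087     ])]
rib yaw -5.00763298469685 [0.6462491  0.21856353 0.059     ] 0.05380777058294714
rib yaw -3.4269265063698278 [0.64469453 0.19431155 0.059     ] 0.05322252677670374
pl yaw -10.568229609051842 [ 0.62682961 -0.01527705  0.054     ] 0.046900295994259635
pl yaw -11.733292977304435 [ 0.62208858 -0.04409801  0.054     ] 0.04443314751727043
rib tri [0.64550024 0.20310617 0.0642914 ]
rib ridge [0.64152436 0.20248672 0.087     ]
pl tri [ 0.62545628 -0.03045421  0.0545805 ]
pl ridge [ 0.62321656 -0.0295698   0.078     ]
cam nadir [280.34032812 674.56276475] [0.45560263 0.00501365 1.05334558]
```

```bash
python3 -m jog '[[[0.0177,0.0406,0,0,0,0.052,1],[0.0177,0.0406,0,0,0,0.052,1],[0.0177,0.0406,0,0,0,0.052,1],[0.0177,0.0406,0,0,0,0.052,1],[0.0177,0.0406,0,0,0,0.052,1],[0.0177,0.0406,0,0,0,0.052,1],[0.0177,0.0406,0,0,0,0.052,1],[0.0177,0.0406,0,0,0,0.052,1],[0.0177,0.0406,0,0,0,0.052,1],[0.0177,0.0406,0,0,0,0.052,1],[0.0177,0.0406,0,0,0,0.052,1],[0.0177,0.0406,0,0,0,0.052,1],[0.0177,0.0406,0,0,0,0.052,1],[0.0177,0.0406,0,0,0,0.052,1],[0.0177,0.0406,0,0,0,0.052,1],[0.0177,0.0406,0,0,0,0.052,1],[0.0177,0.0406,0,0,0,0.052,1],[0.0177,0.0406,0,0,0,0.052,1],[0.0177,0.0406,0,0,0,0.052,1],[0,0,0,0,0,0,1]]]' 20
```

```text
t: 2.9
eef_pos: [0.628, 0.165, 0.2506]
ee_rot: [-3.141, -0.001, 3.008]
force: [-0.5, -0.1, -0.0]
width: 0.0873
```

```bash
python3 -m jog '[[[0.008,0.02,-0.02,0,0,0.023,1],[0.0085,0.0185,-0.03,0,0,0.023,1],[0,0,-0.04,0,0,0,1],[0,0,-0.03,0,0,0,1],[0,0,0,0,0,0,1],[0,0,0,0,0,0,1]]]'
python3 - <<'E'
from station import grab_frame
import cv2,numpy as np
a=grab_frame("top")["pixels"][110:260,110:320,::-1];b=grab_frame("scene")["pixels"][170:320,230:440,::-1]
cv2.imwrite("pics/c1.png",cv2.resize(np.vstack([a,b]),None,fx=2,fy=2,interpolation=cv2.INTER_CUBIC))
E
```

```text
t: 3.65
eef_pos: [0.6445, 0.201, 0.1326]
ee_rot: [3.141, 0.001, 3.051]
force: [0.1, -0.1, 1.1]
width: 0.0875
```

View pics/c1.png

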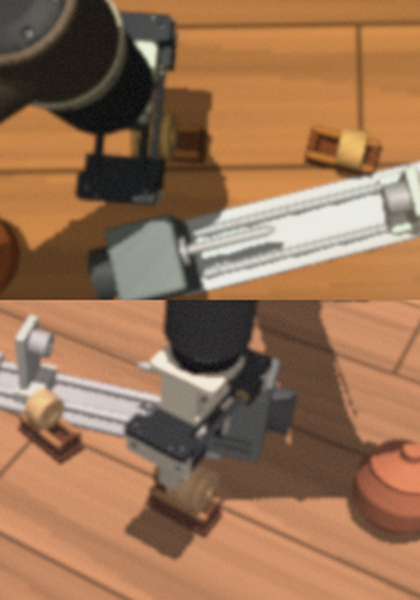

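```bash
python3 -m jog '[[[0.001,0,0.005,0.008,0.087,0,1],[0,0,0,0.007,0.087,0,1],[0,0,0,0,0,0,1],[0,0,0,0,0,0,1]]]'
```

```text
t: 4.25
eef_pos: [0.645, 0.2008, 0.1371]
ee_rot: [-3.141, -0.173, 3.05]
force: [0.1, 0.3, -1.3]
width: 0.0874
```

```bash
python3 -m jog '[[[0,0.003,-0.02,0,0,0,1],[0,0,-0.02,0,0,0,1],[0,0,-0.017,0,0,0,1],[0,0,-0.012,0,0,0,1],[0,0,0,0,0,0,1],[0,0,0,0,0,0,1]]]'
python3 - <<'E'
from station import grab_frame
import cv2,numpy as np
a=grab_frame("top")["pixels"][130:260,110:320,::-1];b=grab_frame("scene")["pixels"][190:320,230:440,::-1]
cv2.imwrite("pics/c2.png",cv2.resize(np.vstack([a,b]),None,fx=2.3,fy=2.3,interpolation=cv2.INTER_CUBIC))
E
```

```text
t: 5.0
eef_pos: [0.6453, 0.204, 0.068]
ee_rot: [-3.141, -0.174, 3.051]
force: [-0.2, 0.5, -0.1]
width: 0.0877
```

View pics/c2.png

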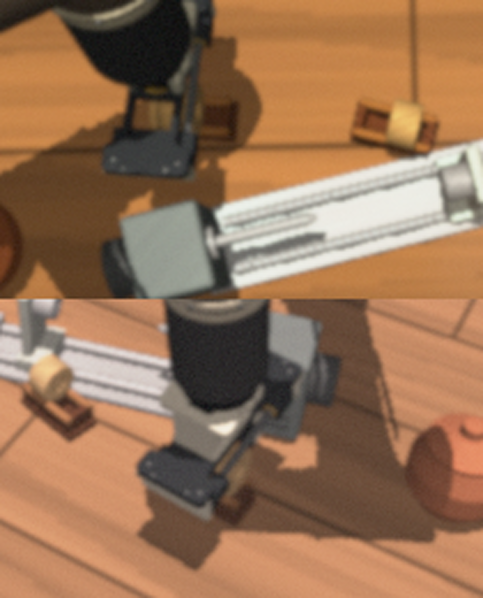

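```bash
python3 -m jog '[[[0,0,0,0,0,0,0.6],[0,0,0,0,0,0,0.5],[0,0,0,0,0,0,0.3],[0,0,0,0,0,0,0.3],[0,0,0,0,0,0,0.3],[0,0,0,0,0,0,0.3],[0,0,0,0,0,0,0.3]]]' 25
```

```text
t: 5.98
eef_pos: [0.6449, 0.2039, 0.0677]
ee_rot: [-3.141, -0.174, 3.051]
force: [-0.1, -0.1, 0.8]
width: 0.0556
```

```bash
python3 -m jog '[[[0,0,0.02,0,0,0,0.3],[0,0,0.04,0,0,0,0.3],[0,0,0.04,-0.005,-0.058,0,0.3],[0,0,0.03,-0.005,-0.058,0,0.3],[-0.01,-0.02,0,-0.005,-0.058,0,0.3],[-0.02,-0.035,0,0,0,0.08,0.3],[-0.02,-0.035,0,0,0,0.08,0.3],[-0.02,-0.03,0,0,0,0.08,0.3],[-0.02,-0.03,0,0,0,0.077,0.3],[-0.02,-0.03,0,0,0,0,0.3],[0,0,0,0,0,0,0.3],[0,0,0,0,0,0,0.3]]]'
python3 - <<'E'
from station import grab_frame
import cv2,numpy as np
a=grab_frame("top")["pixels"][130:260,150:360,::-1];b=grab_frame("scene")["pixels"][130:260,200:410,::-1]
cv2.imwrite("pics/c3.png",cv2.resize(np.vstack([a,b]),None,fx=2.3,fy=2.3,interpolation=cv2.INTER_CUBIC))
E
```

```text
t: 7.48
eef_pos: [0.5354, 0.024, 0.1988]
ee_rot: [3.141, 0.002, -2.916]
force: [0.5, 0.5, -0.4]
width: 0.0554
```

View pics/c3.png

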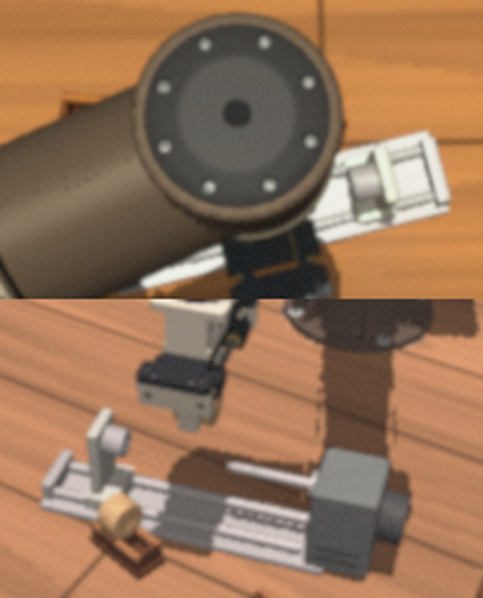

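Run:
```python
from station import grab_frame
import cv2,numpy as np
f=grab_frame("scene");b=f["pixels"][130:230,225:345,::-1]
cv2.imwrite("pics/c4.png",cv2.resize(b,None,fx=6,fy=6,interpolation=cv2.INTER_CUBIC))
from h import *
print(proj(f,[.5354,.024,.19]))
```

```text
[286.24993696 172.82350116]
```

View pics/c4.png

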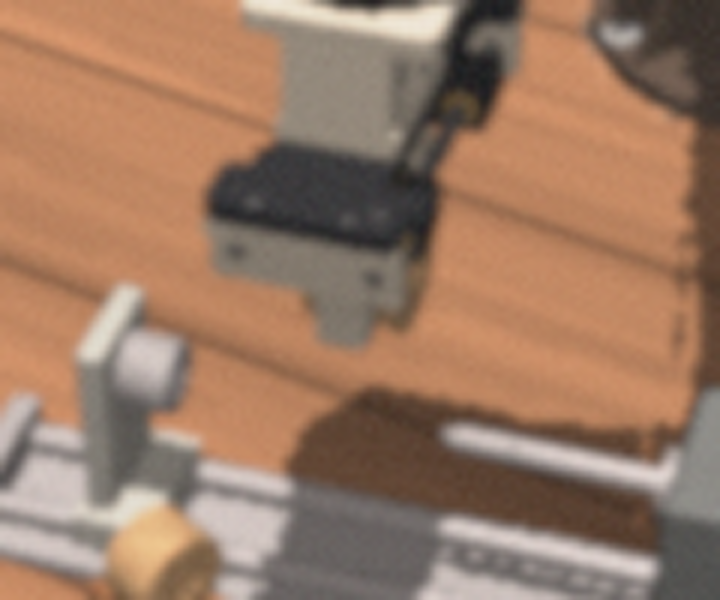

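Run:
```python
from station import grab_frame, monitor
from h import *
f=grab_frame("scene"); st=monitor.get_state();p=st["eef_pos"];yaw=st["ee_rot"][2]-np.pi
print(p,yaw)
b=cv2.resize(f["pixels"][130:230,225:345,::-1],None,fx=6,fy=6,interpolation=cv2.INTER_CUBIC)
ax=np.array([-np.sin(yaw),np.cos(yaw),0]);x=np.array([np.cos(yaw),np.sin(yaw),0]);z=np.array([0,0,1.])
for c0,col in((-.0085,(0,255,0)),):
  for e in(-.022,.022):
    for a in np.linspace(0,2*np.pi,60):
      q=proj(f,p+z*c0+ax*e+.028*(x*np.cos(a)+z*np.sin(a)));cv2.circle(b,tuple(int(i) for i in ((q-[225,130])*6+3)),1,col,-1)
cv2.imwrite("pics/c5.png",b[150:400,100:600])
```

```text
[0.53523189 0.02447145 0.19760559] -6.056635800252733
```

View pics/c5.png

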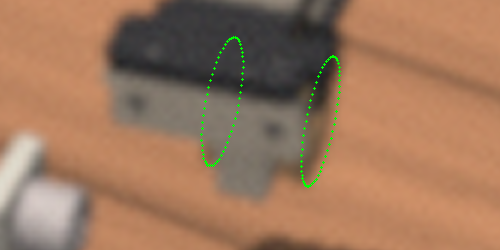

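```bash
python3 -m jog '[[[0,0,-0.03,0,0,0,0.3],[0,0,-0.03,0,0,0,0.3],[0,0,-0.02,0,0,0,0.3],[0,0,-0.0095,0,0,0,0.3],[0,0,0,0,0,0,0.3],[0,0,0,0,0,0,0.3]]]'
python3 - <<'E'
from station import grab_frame, monitor
from h import *
f=grab_frame("scene"); st=monitor.get_state();p=st["eef_pos"];yaw=st["ee_rot"][2]-np.pi
print(p,yaw+2*np.pi)
b=cv2.resize(f["pixels"][150:240,245:365,::-1],None,fx=6,fy=6,interpolation=cv2.INTER_CUBIC)
cv2.imwrite("pics/c6.png",b)
E
```

```text
t: 8.43
eef_pos: [0.5355, 0.0242, 0.1089]
ee_rot: [-3.142, 0.001, -2.915]
force: [-0.3, 0.1, -1.3]
width: 0.0556
[0.53545626 0.02414991 0.10894256] 0.2262225862879763
```

View pics/c6.png

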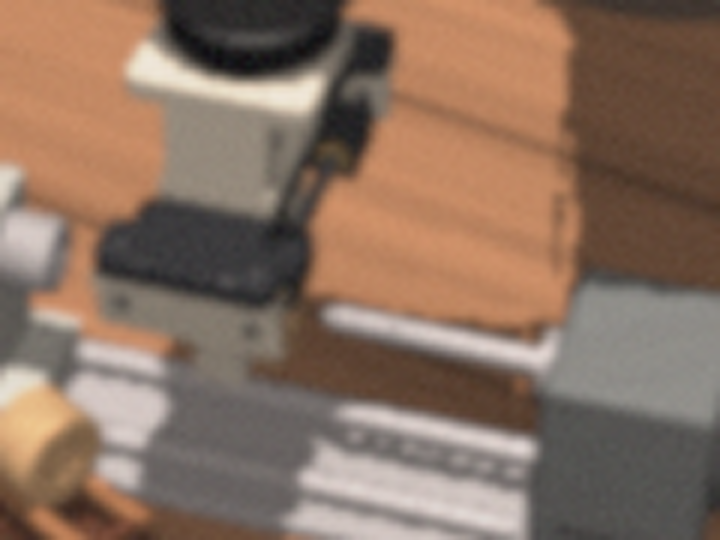

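```bash
python3 -m jog '[[[-0.0018,0.0078,0,0,0,0,0.3],[-0.0018,0.0078,0,0,0,0,0.3],[-0.0018,0.0078,0,0,0,0,0.3],[-0.0018,0.0078,0,0,0,0,0.3],[-0.0018,0.0078,0,0,0,0,0.3],[0,0,0,0,0,0,0.3]]]'
python3 - <<'E'
from station import grab_frame, monitor
from h import *
f=grab_frame("scene"); st=monitor.get_state();print(st["eef_pos"],st["force"],st["moment"])
b=cv2.resize(f["pixels"][150:240,245:365,::-1],None,fx=6,fy=6,interpolation=cv2.INTER_CUBIC)
cv2.imwrite("pics/c7.png",b)
E
```

```text
t: 9.22
eef_pos: [0.5257, 0.0635, 0.1081]
ee_rot: [-3.142, -0.0, -2.915]
force: [0.3, -0.6, 0.1]
width: 0.0553
[0.52574819 0.06319781 0.10806265] [ 0.12028419 -0.19520136  0.05340549] [ 0.00322192  0.04076159 -0.02291384]
```

View pics/c7.png

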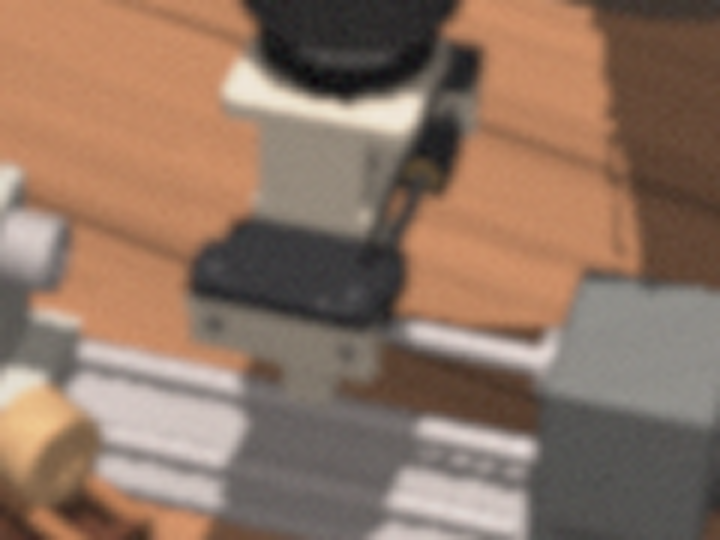

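```bash
python3 -m jog '[[[-0.0017,0.0078,0,0,0,0,0.3],[-0.0017,0.0078,0,0,0,0,0.3],[-0.0017,0.0078,0,0,0,0,0.3],[-0.0017,0.0078,0,0,0,0,0.3],[-0.0017,0.0078,0,0,0,0,0.3],[-0.0017,0.0078,0,0,0,0,0.3],[-0.0017,0.0078,0,0,0,0,0.3],[-0.0017,0.0078,0,0,0,0,0.3],[0,0,0,0,0,0,0.3]]]'
```

```text
t: 10.4
eef_pos: [0.5121, 0.1259, 0.1081]
ee_rot: [3.142, 0.0, -2.915]
force: [-0.1, -1.0, -0.9]
width: 0.0554
```

```bash
python3 -m jog '[[[-0.0007,0.0029,0,0,0,0,0.3],[-0.0007,0.0029,0,0,0,0,0.3],[-0.0005,0.0019,0,0,0,0,0.3],[0,0,0,0,0,0,0.3]]]'
```

```text
t: 10.9
eef_pos: [0.5103, 0.133, 0.1081]
ee_rot: [-3.142, 0.0, -2.916]
force: [-0.5, 0.8, -0.8]
width: 0.0556
```

```bash
python3 -m jog '[[[-0.0005,0.0019,0,0,0,0,0.3],[0,0,-0.002,0,0,0,0.3],[0,0,-0.0015,0,0,0,0.3],[0,0,0,0,0,0,0.3],[0,0,0,0,0,0,0.5],[0,0,0,0,0,0,0.75],[0,0,0,0,0,0,1],[0,0,0,0,0,0,1],[0,0,0,0,0,0,1]]]'
```

```text
t: 12.02
eef_pos: [0.5098, 0.1349, 0.1045]
ee_rot: [-3.142, -0.0, -2.916]
force: [0.2, 0.1, 0.1]
width: 0.0863
```

```bash
python3 -m jog '[[[0,0,0.03,0,0,0,1],[0,0,0.04,0,0,0,1],[0,0,0.03,0,0,0,1],[0.023,-0.033,0.01,0,0,-0.089,1],[0.023,-0.033,0,0,0,-0.089,1],[0.023,-0.033,0,0,0,-0.089,1],[0.023,-0.033,0,0,0,-0.089,1],[0.023,-0.033,0,0,0,-0.089,1],[0,0,0,0,0,0,1],[0,0,0,0,0,0,1]]]'
python3 - <<'E'
from station import grab_frame, monitor
from h import *
f=grab_frame("scene"); t=grab_frame("top")
a=cv2.resize(f["pixels"][165:295,235:365,::-1],None,fx=3,fy=3,interpolation=cv2.INTER_CUBIC)
b=cv2.resize(t["pixels"][150:280,150:280,::-1],None,fx=3,fy=3,interpolation=cv2.INTER_CUBIC)
cv2.imwrite("pics/c8.png",np.hstack([a,b]))
E
```

```text
t: 13.28
eef_pos: [0.6245, -0.0302, 0.2141]
ee_rot: [-3.141, -0.001, 2.922]
force: [0.3, 0.1, -0.2]
width: 0.0875
```

View pics/c8.png

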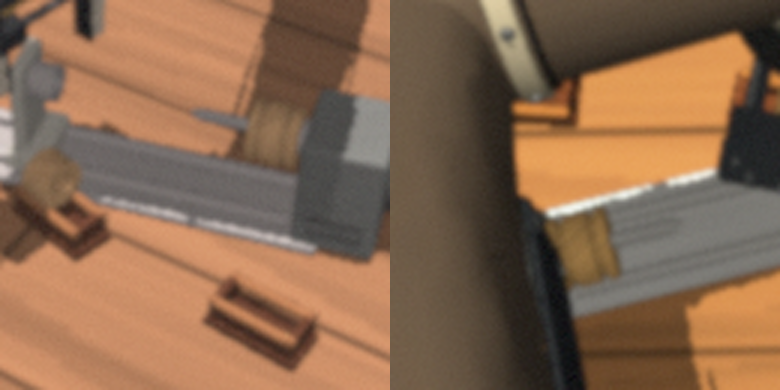

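```bash
python3 -m jog '[[[0.001,0.003,-0.03,0,0,0,1],[0,0,-0.035,0,0,0,1],[0,0,-0.03,0,0,0,1],[0,0,-0.025,0,0,0,1],[0,0,-0.018,0,0,0,1],[0,0,-0.01,0,0,0,1],[0,0,0,0,0,0,1],[0,0,0,0,0,0,1]]]'
python3 - <<'E'
from station import grab_frame, monitor
from h import *
f=grab_frame("scene"); t=grab_frame("top")
a=cv2.resize(f["pixels"][165:295,200:330,::-1],None,fx=3,fy=3,interpolation=cv2.INTER_CUBIC)
b=cv2.resize(t["pixels"][130:260,220:350,::-1],None,fx=3,fy=3,interpolation=cv2.INTER_CUBIC)
cv2.imwrite("pics/c9.png",np.hstack([a,b]))
E
```

```text
t: 14.38
eef_pos: [0.6264, -0.027, 0.0675]
ee_rot: [3.141, 0.001, 2.923]
force: [0.6, 0.6, 0.5]
width: 0.0878
```

View pics/c9.png

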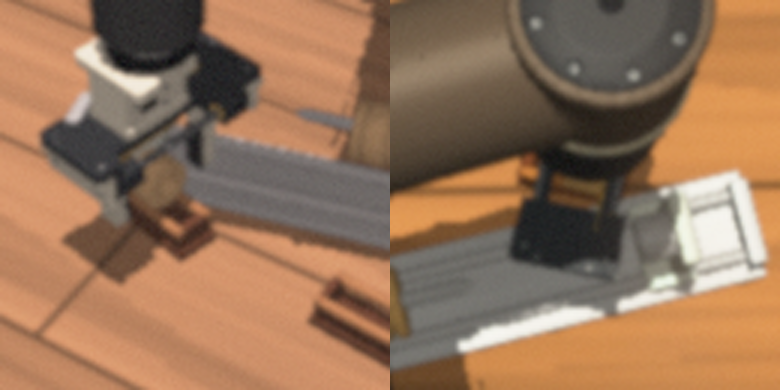

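Roller is between the fingers and the body is clear of the end bearing. Close.

```bash
python3 -m jog '[[[0,0,0,0,0,0,0.6],[0,0,0,0,0,0,0.5],[0,0,0,0,0,0,0.3],[0,0,0,0,0,0,0.2],[0,0,0,0,0,0,0.2],[0,0,0,0,0,0,0.2],[0,0,0,0,0,0,0.2],[0,0,0,0,0,0,0.2]]]' 25
```

```text
t: 15.48
eef_pos: [0.6258, -0.0271, 0.0666]
ee_rot: [3.142, 0.0, 2.923]
force: [0.6, -1.3, 0.5]
width: 0.0473
```

```bash
python3 -m jog '[[[0,0,0.02,0,0,0,0.2],[0,0,0.04,0,0,0,0.2],[0,0,0.04,0,0,0,0.2],[0,0,0.03,0,0,0,0.2],[-0.018,0.011,0,0,0,0.089,0.2],[-0.018,0.011,0,0,0,0.089,0.2],[-0.018,0.011,0,0,0,0.089,0.2],[-0.018,0.011,0,0,0,0.089,0.2],[-0.019,0.0106,0,0,0,0.089,0.2],[0,0,-0.03,0,0,0,0.2],[0,0,-0.03,0,0,0,0.2],[0,0,-0.02,0,0,0,0.2],[0,0,0,0,0,0,0.2],[0,0,0,0,0,0,0.2]]]'
python3 - <<'E'
from station import grab_frame, monitor
from h import *
f=grab_frame("scene"); st=monitor.get_state();p=st["eef_pos"];yaw=st["ee_rot"][2]-np.pi
print(p,yaw+2*np.pi)
b=cv2.resize(f["pixels"][150:240,245:365,::-1],None,fx=6,fy=6,interpolation=cv2.INTER_CUBIC)
ax=np.array([-np.sin(yaw),np.cos(yaw),0]);x=np.array([np.cos(yaw),np.sin(yaw),0]);z=np.array([0,0,1.])
for a in np.linspace(0,2*np.pi,40):
  q=proj(f,p-z*.0125+ax*.012+.024*(x*np.cos(a)+z*np.sin(a)));cv2.circle(b,tuple(int(i) for i in ((q-[245,150])*6+3)),1,(0,255,0),-1)
cv2.imwrite("pics/c10.png",b)
E
```

```text
t: 17.23
eef_pos: [0.5353, 0.0276, 0.1174]
ee_rot: [-3.141, 0.001, -2.915]
force: [-0.0, 0.3, -0.3]
width: 0.0471
[0.53545895 0.02764417 0.11756945] 0.2260950626046272
```

View pics/c10.png

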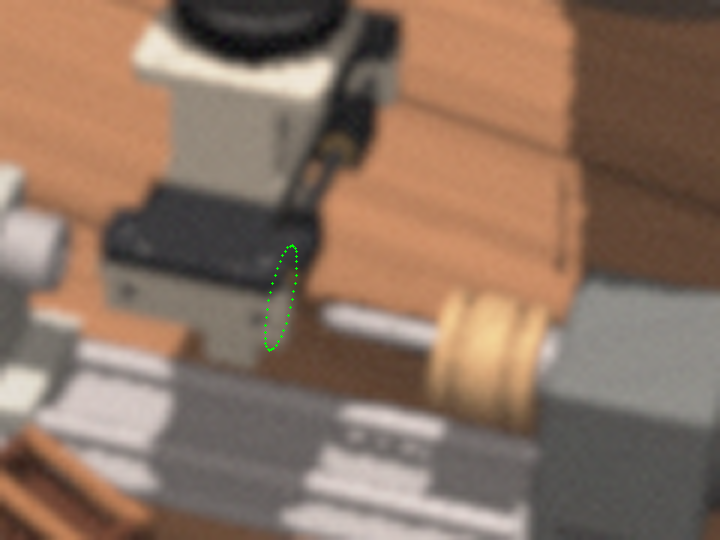

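```bash
python3 -m jog '[[[0,0,-0.005,0,0,0,0.2],[0,0,0,0,0,0,0.2],[-0.0018,0.0078,0,0,0,0,0.2],[-0.0018,0.0078,0,0,0,0,0.2],[-0.0018,0.0078,0,0,0,0,0.2],[-0.0018,0.0078,0,0,0,0,0.2],[0,0,0,0,0,0,0.2]]]'
python3 - <<'E'
from station import grab_frame, monitor
from h import *
f=grab_frame("scene"); st=monitor.get_state();print(st["eef_pos"],st["force"],st["moment"])
b=cv2.resize(f["pixels"][150:240,245:365,::-1],None,fx=6,fy=6,interpolation=cv2.INTER_CUBIC)
cv2.imwrite("pics/c11.png",b)
E
```

```text
t: 18.15
eef_pos: [0.5275, 0.0594, 0.1116]
ee_rot: [3.142, 0.0, -2.915]
force: [-0.1, -0.4, -0.5]
width: 0.0469
[0.52755441 0.05909138 0.11159077] [ 0.10833204 -0.48311678 -0.46325746] [0.04129128 0.09634781 0.01375481]
```

View pics/c11.png

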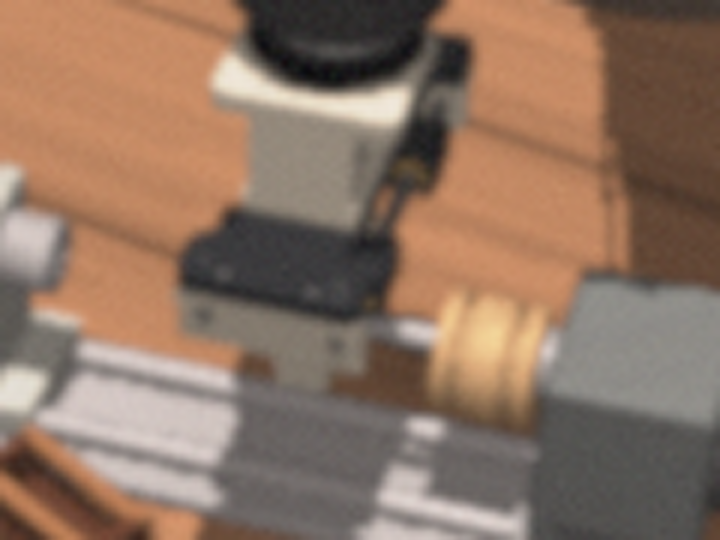

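```bash
python3 -m jog '[[[-0.0018,0.0078,0,0,0,0,0.2],[-0.0018,0.0078,0,0,0,0,0.2],[-0.0018,0.0078,0,0,0,0,0.2],[-0.0018,0.0078,0,0,0,0,0.2],[-0.0009,0.0039,0,0,0,0,0.2],[-0.0005,0.002,0,0,0,0,0.2],[-0.0005,0.002,0,0,0,0,0.2],[0,0,0,0,0,0,0.2]]]'
python3 - <<'E'
from station import grab_frame, monitor
from h import *
f=grab_frame("scene"); st=monitor.get_state();print(st["eef_pos"],st["force"],st["moment"])
b=cv2.resize(f["pixels"][150:240,245:365,::-1],None,fx=6,fy=6,interpolation=cv2.INTER_CUBIC)
cv2.imwrite("pics/c12.png",b)
E
```

```text
t: 19.2
eef_pos: [0.5185, 0.0978, 0.1115]
ee_rot: [-3.142, -0.0, -2.916]
force: [-0.6, 0.2, -0.3]
width: 0.0472
[0.51850684 0.09770485 0.11155077] [ 0.90302747  0.73027936 -1.16819384] [0.01459619 0.14247758 0.01191233]
```

View pics/c12.png

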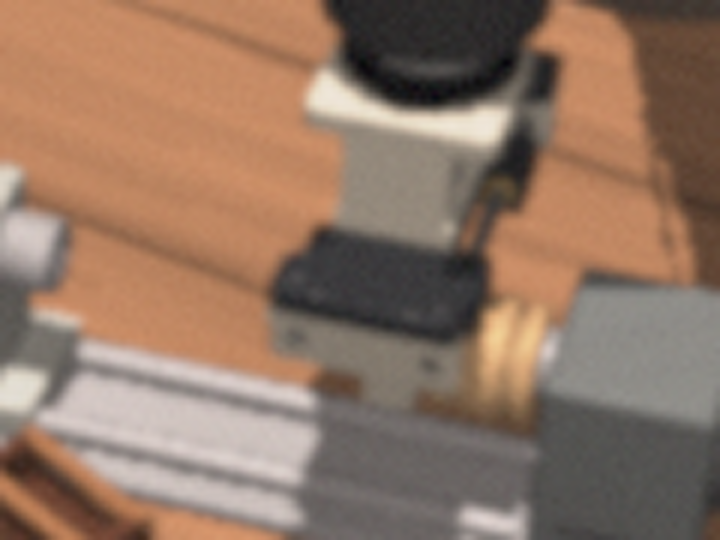

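```bash
python3 -m jog '[[[-0.0003,0.0015,0,0,0,0,0.2],[-0.0003,0.0015,0,0,0,0,0.2],[0,0,-0.002,0,0,0,0.2],[0,0,-0.0015,0,0,0,0.2],[0,0,0,0,0,0,0.2],[0,0,0,0,0,0,0.4],[0,0,0,0,0,0,0.7],[0,0,0,0,0,0,1],[0,0,0,0,0,0,1],[0,0,0,0,0,0,1]]]'
```

```text
t: 20.5
eef_pos: [0.518, 0.1009, 0.1081]
ee_rot: [3.142, 0.0, -2.916]
force: [0.6, 0.2, -0.3]
width: 0.0815
```

```bash
python3 -m jog '[[[0,0,0.03,0,0,0,1],[0,0,0.04,0,0,0,1],[0,0,0.03,0,0,0,1],[0.0098,-0.0424,0,0,0,0,0],[0.0098,-0.0424,0,0,0,0,0],[0.0098,-0.0424,0,0,0,0,0],[0.0098,-0.0424,0,0,0,0,0],[0.0098,-0.0424,0,0,0,0,0],[0.0098,-0.0424,0,0,0,0,0],[0,0,0,0,0,0,0],[0,0,0,0,0,0,0],[0,0,0,0,0,0,0],[0,0,0,0,0,0,0]]]'
python3 - <<'E'
from station import grab_frame, monitor
from h import *
f=grab_frame("scene"); t=grab_frame("top")
a=cv2.resize(f["pixels"][125:255,205:385,::-1],None,fx=3,fy=3,interpolation=cv2.INTER_CUBIC)
b=cv2.resize(t["pixels"][160:270,180:360,::-1],None,fx=3,fy=3,interpolation=cv2.INTER_CUBIC)
cv2.imwrite("pics/c13.png",cv2.resize(np.vstack([a,b]),None,fx=.8,fy=.8))
E
```

```text
t: 22.12
eef_pos: [0.5767, -0.1528, 0.2083]
ee_rot: [3.142, 0.0, -2.914]
force: [-0.7, -0.5, -0.3]
width: 0.0008
```

View pics/c13.png

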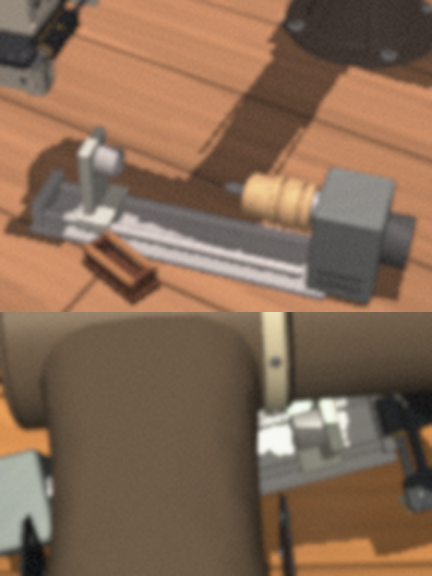

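```bash
python3 -m jog '[[[0.0018,-0.0078,0,0,0,0,0],[0.0018,-0.0078,-0.03,0,0,0,0],[0,0,-0.03,0,0,0,0],[0,0,-0.019,0,0,0,0],[0,0,0,0,0,0,0],[0,0,0,0,0,0,0]]]'
python3 - <<'E'
from station import grab_frame, monitor
from h import *
f=grab_frame("scene")
a=cv2.resize(f["pixels"][125:255,185:335,::-1],None,fx=4.5,fy=4.5,interpolation=cv2.INTER_CUBIC)
cv2.imwrite("pics/c14.png",a)
E
```

```text
t: 22.98
eef_pos: [0.581, -0.1695, 0.1299]
ee_rot: [-3.141, 0.001, -2.915]
force: [1.0, -0.3, 0.9]
width: 0.0006
```

View pics/c14.png

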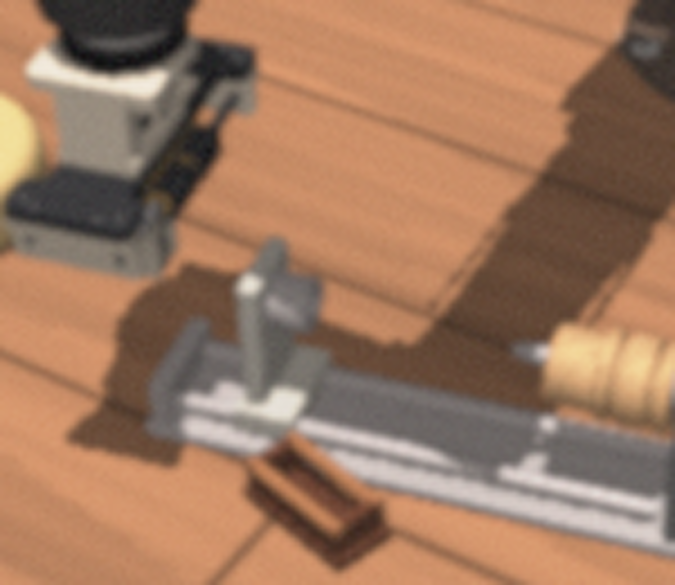

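```bash
python3 -m jog '[[[0,0,-0.01,0,0,0,0],[0,0,-0.01,0,0,0,0],[-0.0027,0.0117,0,0,0,0,0],[-0.0027,0.0117,0,0,0,0,0],[-0.0027,0.0117,0,0,0,0,0],[-0.0018,0.0078,0,0,0,0,0],[-0.0018,0.0078,0,0,0,0,0],[-0.0018,0.0078,0,0,0,0,0],[-0.0018,0.0078,0,0,0,0,0]]]'
python3 - <<'E'
from station import grab_frame, monitor
from h import *
f=grab_frame("scene");print(monitor.get_state()["force"])
a=cv2.resize(f["pixels"][125:255,185:335,::-1],None,fx=4.5,fy=4.5,interpolation=cv2.INTER_CUBIC)
cv2.imwrite("pics/c15.png",a)
E
```

```text
t: 24.15
eef_pos: [0.5651, -0.1028, 0.1093]
ee_rot: [-3.141, 0.0, -2.916]
force: [1.0, -3.7, 0.8]
width: 0.0005
[-0.35383589  1.4179949  -0.40815155]
```

View pics/c15.png

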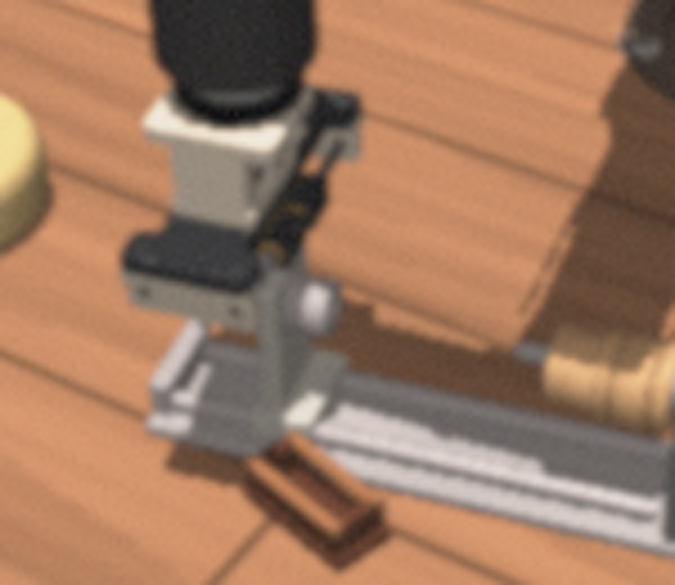

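```bash
python3 -m jog '[[[-0.0021,0.0088,0,0,0,0,0],[-0.0021,0.0088,0,0,0,0,0],[-0.0021,0.0088,0,0,0,0,0],[-0.002,0.0088,0,0,0,0,0],[-0.0021,0.0088,0,0,0,0,0],[-0.002,0.0088,0,0,0,0,0],[-0.0021,0.0088,0,0,0,0,0],[-0.002,0.0088,0,0,0,0,0],[-0.0021,0.0088,0,0,0,0,0],[-0.002,0.0088,0,0,0,0,0]]]'
```

```text
t: 25.45
eef_pos: [0.5443, -0.0144, 0.1091]
ee_rot: [-3.142, -0.0, -2.916]
force: [2.8, -2.5, 1.1]
width: 0.0007
```

Run:
```python
from station import grab_frame, monitor
from h import *
f=grab_frame("scene");print(monitor.get_state()["force"])
a=cv2.resize(f["pixels"][135:255,225:375,::-1],None,fx=4.5,fy=4.5,interpolation=cv2.INTER_CUBIC)
cv2.imwrite("pics/c16.png",a)
```

```text
[0.1710133  1.53810995 0.02871038]
```

View pics/c16.png

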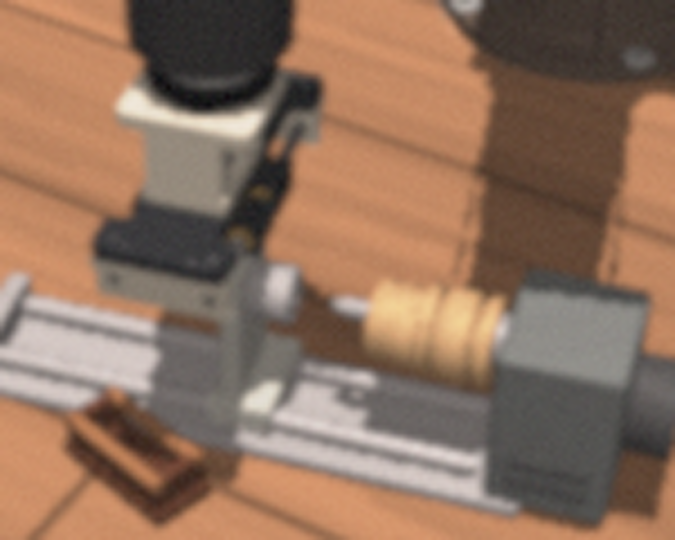

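```bash
python3 -m jog '[[[-0.0014,0.0068,0,0,0,0,0],[-0.0016,0.0068,0,0,0,0,0],[-0.0016,0.0068,0,0,0,0,0],[-0.0016,0.0068,0,0,0,0,0],[-0.0016,0.0068,0,0,0,0,0],[-0.0009,0.0039,0,0,0,0,0]]]'
```

```text
t: 26.25
eef_pos: [0.5352, 0.0233, 0.1089]
ee_rot: [-3.142, -0.001, -2.916]
force: [-1.9, -2.6, 0.3]
width: 0.0004
```

```bash
python3 -m jog '[[[-0.0004,0.002,0,0,0,0,0],[-0.0004,0.002,0,0,0,0,0],[-0.0004,0.002,0,0,0,0,0],[-0.0004,0.002,0,0,0,0,0]]]';  python3 -m jog '[[[-0.0004,0.002,0,0,0,0,0]]]'
```

```text
t: 26.75
eef_pos: [0.5342, 0.0295, 0.109]
ee_rot: [-3.139, -0.001, -2.915]
force: [6.5, -21.5, -6.1]
width: 0.0004
t: 26.88
eef_pos: [0.5342, 0.0297, 0.109]
ee_rot: [-3.137, -0.001, -2.915]
force: [12.1, -33.1, -6.8]
width: 0.0003
```

```bash
python3 -m jog '[[[0.001,-0.004,0,0,0,0,0],[0.0018,-0.0078,0,0,0,0,0],[0.0047,-0.02,0,0,0,0,0],[0.0094,-0.04,0,0,0,0,0],[0.007,-0.03,0.03,0,0,0,0],[0,0,0.04,0,0,0,0],[0.008,-0.04,0.03,0,0,0,0],[0.008,-0.04,0,0,0,0,0],[0.008,-0.04,0,0,0,0,0],[0,-0.04,0,0,0,0,0],[0,0,0,0,0,0,0]]]'
python3 - <<'E'
from station import grab_frame, monitor
from h import *
f=grab_frame("scene");t=grab_frame("top");print(monitor.get_state()["force"])
a=cv2.resize(f["pixels"][165:255,245:385,::-1],None,fx=5,fy=5,interpolation=cv2.INTER_CUBIC)
b=cv2.resize(t["pixels"][190:275,145:285,::-1],None,fx=5,fy=5,interpolation=cv2.INTER_CUBIC)
cv2.imwrite("pics/c17.png",cv2.resize(np.vstack([a,b]),None,fx=.65,fy=.65));cv2.imwrite("pics/c17a.png",a);cv2.imwrite("pics/c17b.png",b)
E
```

```text
t: 28.25
eef_pos: [0.5818, -0.231, 0.2088]
ee_rot: [3.142, 0.0, -2.918]
force: [-0.9, 0.1, -0.6]
width: 0.0004
[-0.2972915   0.64402268 -0.05774713]
```

View pics/c17a.png

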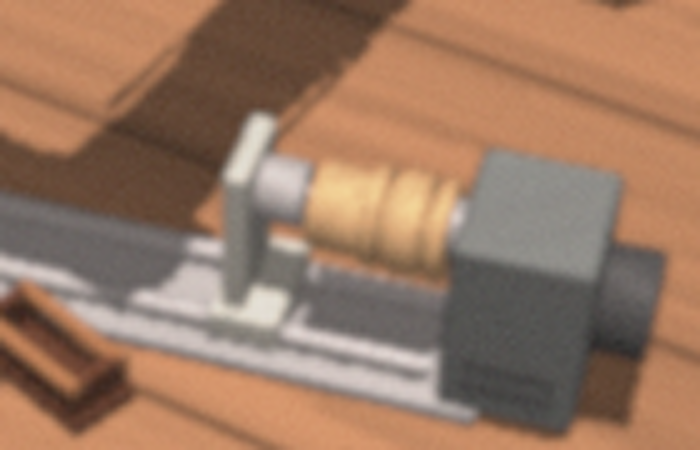

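View pics/c17b.png

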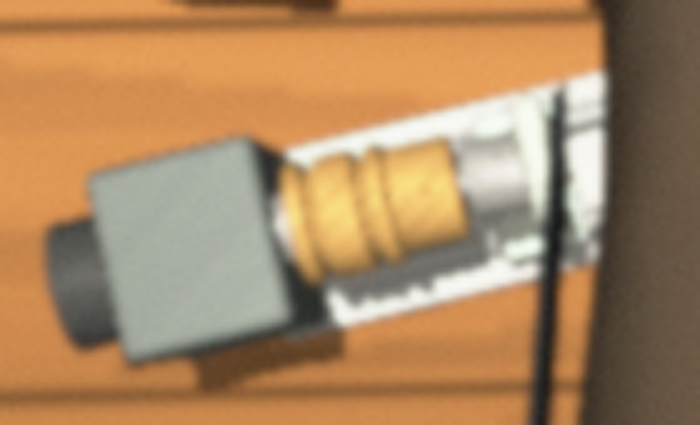

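```bash
python3 -m jog '[[[0,-0.05,0,0,0,0,0],[0,-0.05,0,0,0,0,0],[0,0,0,0,0,0,0],[0,0,0,0,0,0,0]]]'
python3 - <<'E'
from station import grab_frame, monitor
from h import *
f=grab_frame("scene");t=grab_frame("top")
b=cv2.resize(t["pixels"][190:260,185:285,::-1],None,fx=8,fy=8,interpolation=cv2.INTER_CUBIC)
a=cv2.resize(f["pixels"][180:240,280:350,::-1],None,fx=10,fy=10,interpolation=cv2.INTER_CUBIC)
ps=lambda y:None
def W(s,x,z): return [.504+.2267*s+.974*x, .158-.974*s+.2267*x, z]
for F,im,o,k in((t,b,(185,190),8),(f,a,(280,180),10)):
  def pt(P,c):
    q=(proj(F,P)-o+.5)*k; cv2.circle(im,tuple(int(i) for i in q),2,c,-1)
  for s in(.105,.119):
    for x in np.linspace(-.028,.028,9): pt(W(s,x,.126),(255,0,0))
  for an in np.linspace(0,2*np.pi,40):
    pt(W(.079,.018*np.cos(an),.1+.018*np.sin(an)),(0,0,255))
    pt(W(.001,.028*np.cos(an),.096+.028*np.sin(an)),(0,255,0))
    pt(W(.045,.028*np.cos(an),.096+.028*np.sin(an)),(0,255,0))
    pt(W(.075,.024*np.cos(an),.096+.024*np.sin(an)),(255,0,255))
cv2.imwrite("pics/d1.png",b);cv2.imwrite("pics/d2.png",a)
E
```

```text
t: 28.85
eef_pos: [0.5818, -0.328, 0.209]
ee_rot: [3.141, 0.0, -2.915]
force: [0.7, -0.5, 0.2]
width: -0.0
```

View pics/d1.png

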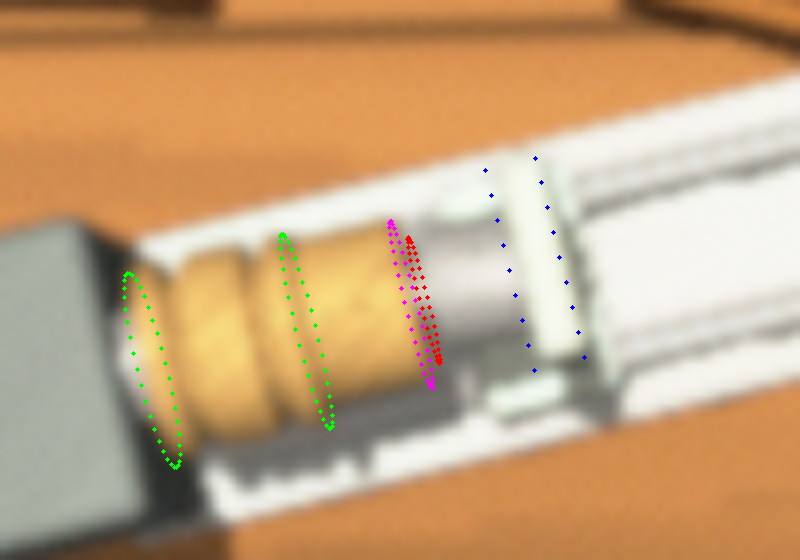

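View pics/d2.png

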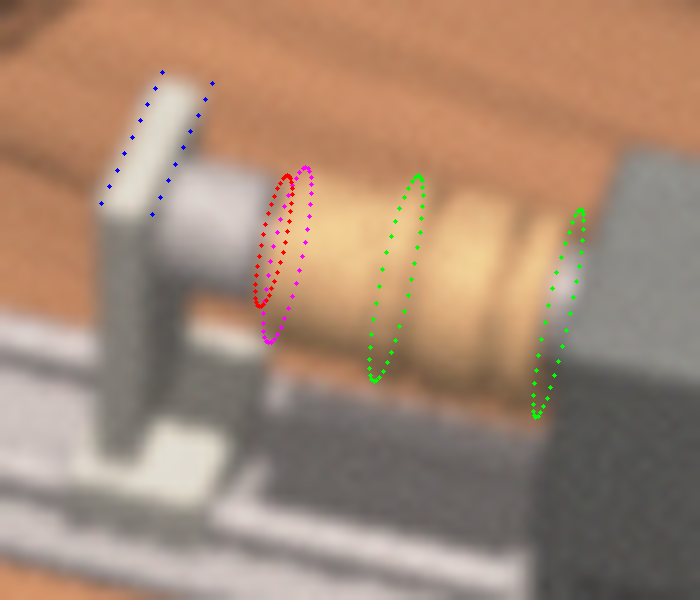

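Run:
```python
from station import grab_frame
from h import *
t=grab_frame("top");f=grab_frame("scene")
t0=cv2.imread("pics/top0.png")
A=cv2.resize(t0[190:235,295:345],None,fx=8,fy=8,interpolation=cv2.INTER_CUBIC)
B=cv2.resize(t["pixels"][200:245,230:280,::-1],None,fx=8,fy=8,interpolation=cv2.INTER_CUBIC)
s0=cv2.imread("pics/scene0.png")
C=cv2.resize(s0[172:222,225:275],None,fx=8,fy=8,interpolation=cv2.INTER_CUBIC)[:360]
D=cv2.resize(f["pixels"][182:232,282:332,::-1],None,fx=8,fy=8,interpolation=cv2.INTER_CUBIC)[:360]
cv2.imwrite("pics/e.png",cv2.resize(np.vstack([np.hstack([A,B]),np.hstack([C,D])]),None,fx=.82,fy=.82,interpolation=cv2.INTER_AREA))
```

```text
(no output)
```

View pics/e.png

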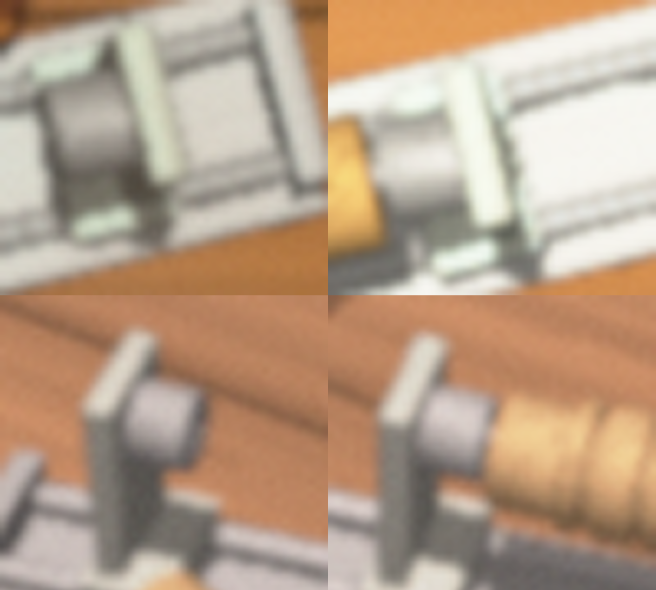

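Run:
```python
from station import grab_frame
from h import *
t=grab_frame("top");f=grab_frame("scene");k=6.56
a=onz(t,295+150/k-.5,190+104/k-.5,.126);b=onz(t,230+148.5/k-.5,200+146/k-.5,.126);print("top",np.linalg.norm(a-b),a,b)
a=onz(f,225+88/k-.5,172+110/k-.5,.126);b=onz(f,282+54/k-.5,182+118/k-.5,.126);print("scene",np.linalg.norm(a-b),a,b)
a=onz(f,225+140/k-.5,172+38/k-.5,.126);b=onz(f,282+102/k-.5,182+43/k-.5,.126);print("scene far",np.linalg.norm(a-b))
```

```text
top 0.14672729208495802 [ 0.56401112 -0.09577498  0.126     ] [0.53093667 0.04717599 0.126     ]
scene 0.1460769942521443 [ 0.58963106 -0.09442185  0.126     ] [0.55687707 0.04793567 0.126     ]
scene far 0.14809595482293172
```

Run:
```python
from station import grab_frame
from h import *
t=grab_frame("top");f=grab_frame("scene")
ax=np.array([.2267,-.974,0])
def lines(F,z,pts,axis):  # sample intensity along s at lateral x offsets
    pass
# sample brightness/colour profile along s at z=.126 for several lateral x, average
def prof(F,z,xs,ss):
    out=[]
    for s in ss:
        q=np.array([proj(F,[.504+.2267*s+.974*x,.158-.974*s+.2267*x,z]) for x in xs],np.float32)
        v=cv2.remap(F["pixels"].astype(np.float32),q[None,:,0],q[None,:,1],cv2.INTER_LINEAR)[0]
        out.append(v.mean(0))
    return np.array(out)
ss=np.arange(-.020,.012,.002)
for nm,F in(("top",t),("scene",f)):
    p=prof(F,.126,np.linspace(-.034,-.02,6) if nm=="top" else np.linspace(-.035,.01,8),ss);print(nm,"block");print([(round(s*1000),int(v.mean())) for s,v in zip(ss,p)])
    s2=np.arange(.094,.134,.002);p=prof(F,.126,np.linspace(-.022,.022,9),s2);print("slab");print([(round(s*1000),[int(c) for c in v]) for s,v in zip(s2,p)])
s2=np.arange(.314,.346,.002)
```

```text
top block
[(-20, 171), (-18, 171), (-16, 172), (-14, 172), (-12, 172), (-10, 167), (-8, 152), (-6, 125), (-4, 92), (-2, 63), (0, 49), (2, 50), (4, 59), (6, 70), (8, 80), (10, 91)]
slab
[(94, [189, 187, 177]), (96, [190, 189, 179]), (98, [191, 191, 180]), (100, [192, 191, 182]), (102, [192, 192, 182]), (104, [192, 192, 181]), (106, [198, 198, 185]), (108, [216, 218, 201]), (110, [234, 237, 222]), (112, [242, 245, 233]), (114, [244, 247, 236]), (116, [243, 245, 233]), (118, [231, 234, 218]), (120, [204, 208, 188]), (122, [182, 187, 170]), (124, [191, 197, 183]), (126, [211, 214, 201]), (128, [221, 222, 212]), (130, [227, 226, 218]), (132, [230, 229, 222]), (134, [232, 230, 224])]
scene block
[(-20, 140), (-18, 140), (-16, 140), (-14, 140), (-12, 139), (-10, 136), (-8, 131), (-6, 129), (-4, 133), (-2, 138), (0, 142), (2, 148), (4, 153), (6, 155), (8, 153), (10, 149)]
slab
[(94, [197, 160, 139]), (96, [196, 160, 138]), (98, [193, 158, 138]), (100, [185, 153, 135]), (102, [174, 147, 131]), (104, [167, 147, 135]), (106, [174, 161, 149]), (108, [194, 183, 170]), (110, [211, 202, 189]), (112, [219, 212, 199]), (114, [220, 214, 201]), (116, [217, 207, 193]), (118, [209, 190, 174]), (120, [196, 166, 147]), (122, [185, 144, 119]), (124, [180, 131, 100]), (126, [179, 126, 92]), (128, [179, 126, 92]), (130, [179, 125, 92]), (132, [178, 125, 91]), (134, [177, 124, 91])]
```

Run:
```python
from station import grab_frame, monitor, job_done
import cv2
cv2.imwrite("pics/fin.png",grab_frame("scene")["pixels"][:,:,::-1]); print(monitor.get_state()["t"])
print(job_done())
```

```text
29.3
the job is handed in; nothing more can be done
None
```

View pics/fin.png

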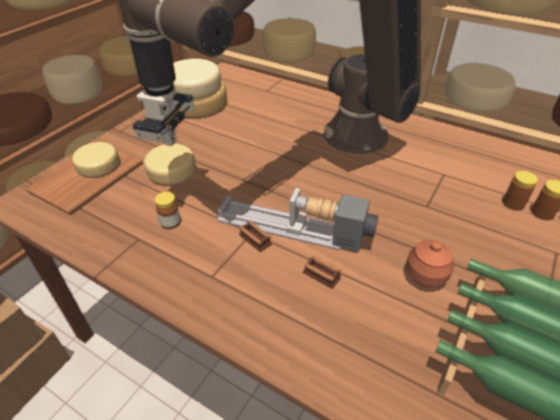

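I threaded the long grooved roller onto the spindle, then the short plain one. I pushed the end bearing in with closed fingers until it stopped hard at about 33 N, backed the arm clear and handed in at 29.3 s. No verdict is reported.

- **Rollers:** the last pictures show both on the spindle, the long one by the drive block, with the cap over the spindle's end. I put the long one's centre at about 24 mm from the root and the short one's at about 61 mm; both are inside the limits.
- **End bearing:** in the top view its outer face is about 119 mm from the root, so travel is about 0.155 m against the 0.151 needed.
- **Other items:** the jar, crock and cheese look unmoved in the last picture, judged by eye and not measured. The arm touched nothing at the end; the force reading was about zero.

**Checks that disagreed:**
- Before-and-after images gave only 147 mm of bearing travel, not 156 mm. The bearing seems to have started about 7–8 mm in.
- At the stop the gripper was about 3.5 mm farther out than I expected. I put that down to finger thickness and my estimate of the root's position. I trusted the top-view measurement, taken relative to the drive block's edge.

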